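# Load the chocolate rack and push its end stop snug

## Task

Move the red and the blue chocolate carton from the white stepped stand into the wooden rack, upright beside the green one and in any order, between the rack's far wall and its sliding end stop. Then slide the stop by its brass tab towards the wall and press on, firmly but gently, until the row is tight and the stop's pale sprung face has been pushed clearly back into the stop (it gives about 6 mm in all), so that it goes on squeezing the row when you let go. Do not crush the cartons, and leave the white-lidded jar in front of the stand and the sprinkle jar behind the cake dome where they stand.

Things in the scene. Friction and masses are not known exactly. Their poses are not given: they have to be found in the camera images.
- rack: Wooden display rack fixed to the counter, 209 mm long (its x, from -116 to +93 mm), 122 mm wide (its y). Origin on the counter; floor top at z = 6 mm. Wall clamped near its +x end (away from the robot), 80 mm high, 104 mm wide; it was set by hand, its inner face anywhere from x = +75 to +85 mm, and does not give. Brass side rails 14 mm high, inner faces at y = +-55 mm. Cartons stand on the floor with their thickness along the rack's x.
- end_stop (a joint): Sliding end stop of the rack, m: 0 = fully open, growing as it slides towards the wall (rack +x), range 0 to 0.14. Its sprung front face lies at rack x = -85 mm + value while not pressed in. Three 16 mm cartons fill the gap somewhere from 0.112 to 0.122, as the wall is set: feel for it. About 8 N of sliding friction; stays where it is left. Wooden plate 104 mm wide, its top 85 mm above the counter.
- sprung_face (a joint): Pale sprung pressure plate on the wall side of the end stop, m: how far it is pressed back into the stop; 0 = fully out, 0.006 = bottomed. Springs out with 0.8 N plus 0.8 N per mm. 100 mm wide, 4 mm thick, from 9 to 75 mm above the counter. It is pressed in only by cartons squeezed between it and the wall.
- stop_tab (a point): Grip point of the upright brass tab behind the end stop (on the side away from the wall): the tab is 12 mm thick along the rack's x, 36 mm wide along its y, and rises to 92 mm above the counter from a low brass tongue (top at 13 mm); this point lies at its middle in x and y, 15 mm under its top, 50 mm behind the front of the sprung face when that is out, 34 mm behind the stop's plate.
- stand: White two-step stand fixed to the counter, 135 mm (its x) by 100 mm (its y), origin under its centre. Each step holds a carton leaning 22 degrees, top towards the stand's -x (the robot's side). Behind it (-x) a 4 mm backrest covers the lowest 38 mm of its height, in front a lip the lowest 7 mm; above that both faces are free. The step away from the robot is 30 mm higher.
- carton_red: Dark red slim carton of chocolate, 96 mm long (its y), 16 mm thick (its x), 80 mm high (its z), about 0.11 kg; origin at the centre of its 96 x 16 underside; starts on the lower step of the stand, leaning 22 degrees.
- carton_blue: Dark blue slim carton of chocolate, 96 mm long (its y), 16 mm thick (its x), 80 mm high (its z), about 0.11 kg; origin at the centre of its 96 x 16 underside; starts on the upper step of the stand, leaning 22 degrees.
- carton_green: Dark green slim carton of chocolate, 96 mm long (its y), 16 mm thick (its x), 80 mm high (its z), about 0.11 kg; origin at the centre of its 96 x 16 underside; starts upright in the rack, near the wall.
- cream_jar: Bystander: small jar with a white lid, 50 mm wide, 60 mm high; origin at the centre of its underside. Leave alone.
- spice_jar_1: Bystander: slim sprinkle jar, 45 mm wide, 105 mm high, dark lid; origin at the centre of its underside. Leave alone.
There are look-alikes about, which are no part of the job. Leave any purple look-alike of the carton_blue alone.

How it is judged:
By the outcome, as a careful person would: the job done as asked, in the order asked, and still so for the second after the job is handed in, with the robot touching nothing.
It also fails if it takes over 72 s, if anything falls off the work surface, if the arm or the gripper's body presses on something with over 40 N, if the wrist force passes 120 N, or if a joint passes its speed limit or range.

## Robot

A 6-joint arm with a two-finger parallel gripper is mounted at the origin on a cart in front of the work surface, level with it; the furniture and walls round the work are solid. World frame = base frame: x ahead of the robot, y to its left, z up, the work surface at z = 0. Lengths are in m, angles in degrees, forces in N, time in s.
With the tool pointing down it reaches from about 0.4 to 0.825 m from the base axis. Payload 7 kg.
Tool frame: the origin (TCP) lies between the finger pads; the fingertips stand 19 mm ahead of it and the grasp point (between the pads) is the TCP (r.tip_extent is the distance from the TCP to the fingertips, in m); z points along the fingers, y is the direction in which the jaws open and shut (so a half turn about z gives the same grasp; the last joint's range is limited). The gripper opens to 88 mm and grips with 3 to 60 N. Pads are 19 mm wide; open, the fingers measure 130 mm over their backs; the gripper's body (78 mm by 193 mm) begins 47 mm behind the grasp point.
Start: joints at [-51.217, 20.546, 0.682, 0, -70.136, -16.507], TCP at [0.256, -0.625, 0.246] pointing down, gripper open.
Joint ranges: [-176.03, 176.03], [-82.01, 121.73], [-58.28, 71.71], [-173.87, 95.51], [-174.79, -0.11], [-173.66, 173.66]. Speed limits (degrees/s): [136.94, 136.94, 172.46, 180, 180, 180].

## Interface

Orientations are given as [roll, pitch, yaw] about the fixed x, y, z axes, in that order (R = Rz(yaw) Ry(pitch) Rx(roll)).
In Python, from plant import r, capture, workorder, spotter gives the robot as it stands.
- The arm moves only by the tool step_arm, never from a script. Its argument "motion" is a list of rows, each a list of 5 numbers: the finger opening in m, from 0 to 0.0876, then the shift along the tool's x, y, z in m, then the turn about the tool's z in rad. In form: [[grip, dx, dy, dz, roll], ...]. A call has 1 to 5 rows; each row is the pose to reach, as a shift and turn from the pose commanded when the call began, along the tool's axes at that moment; what a row does not reach only later rows make up. A row lasts 1/8 s, in which the tool goes at most 62.5 mm and 10.7 degrees, less where a joint would pass 70% of its speed; a pose out of reach is approached as far as the arm can. A call with a gripper value outside its range is refused whole. The fingers move at their own pace and stop on an object; "newtons" is the grip in N (left out, the last holds). Time passes only in rows, so rows that repeat a pose let the fingers close. It gives the time, the measured TCP pose, the force and the opening at its end, in the units of the state.
- r.get_state(): the state, without advancing time (a new reading comes with each control period).
- capture(name): name is "side" or "top"; returns a dict with "image" (480x640x3 uint8, red, green, blue), "z_map" (480x640 float32, m along the optical axis (not along the pixel's ray), 0 where there is no reading), "fx", "fy", "cx", "cy" (pixels), "D" ([k1, k2, p1, p2, k3] as OpenCV has them; the pictures are not rectified), "pose" (4x4, takes a point from camera to world coordinates). Camera axes: x right, y down, z forward; pixel columns grow to the right and rows downward; lengths in m; the calibration is good to about 2 mm. A picture is of the moment at which its call begins.
- workorder.close_job(): hands the job in, once; it reports no verdict.
Trained networks look in the newest picture that a camera, given by its name, has taken for a name from the list of things; names that differ only in an ending like _2 or _b are one class to them, and where a whole thing is asked for, a point or a joint stands for the part that bears it (a point fixed in the world has none). Each returns a list of dicts, best first, with "p" (0 to 1); they miss things now and then, are a little off and sometimes report something else, mostly with a low value. They report only what shows in the picture. A call takes as long as a camera call. They do not tell look-alikes from the thing itself.
- spotter.regions_of(camera, label): "mask" (480x640 bool, what is visible of it).
- spotter.tip_of(camera, label): "location" ([x, y, z] in m, in world coordinates, good to about 4 mm: a listed point, or the origin of a listed thing).
The state is a dict: "time_s": time; "joints": joint angles; "qd": joint speeds; "joint_torque": joint torques, N m; "tcp_pos": TCP position; "eef_rot": TCP orientation; "contact_force": force on the tool from outside, world axes, zero at the start; "moment": the same for the moment, N m; "gripper_width": finger opening in m.
Only numpy, scipy, OpenCV 4.12 (cv2) and the standard library are available. Lean on these libraries where they do the work, as an engineer would, in place of code of your own. Each camera call takes 0.05 s, during which the arm holds its last target.

## Working session

There is one attempt and no reset: what is moved stays moved. The work goes in short steps, Python scripts to look and compute and a tool call to move; the robot and the scene stay as the last step left them, time stands still between calls to the robot, and variables do not carry over. Pictures are saved under pics/ and viewed, and the job is handed in when it is done.

Besides the shell and the picture viewer there is one more tool, called after ">>>" as a command line: name --pt "numbers of a row" for each row, then --argument value for the rest. step_arm: Moves the arm, as the interface text tells. Its arguments: {"type":"object","properties":{"motion":{"type":"array","items":{"type":"array","items":{"type":"number"}}},"newtons":{"type":"number"}},"required":["motion"]}

```bash
ls; mkdir -p pics; python3 - <<'E'
from plant import r, capture, workorder, spotter
import cv2
for n in ("side","top"):
    c=capture(n); cv2.imwrite(f"pics/{n}0.png",c["image"][:,:,::-1]); print(n,c["fx"],c["D"],c["pose"].round(3).tolist())
    for l in ["rack","end_stop","sprung_face","stop_tab","stand","carton_red","carton_blue","carton_green","cream_jar","spice_jar_1"]:
        print(l,[(d["p"],[round(x,4) for x in d["location"]]) for d in spotter.tip_of(n,l)])
print(r.get_state())
E
```

```text
pics
side 455.253832033574 [-0.0612321  0.         0.         0.         0.       ] [[-0.676, 0.461, -0.575, 1.052], [0.737, 0.447, -0.508, 0.786], [0.023, -0.767, -0.642, 0.676], [0.0, 0.0, 0.0, 1.0]]
rack [(0.79, [0.5207, 0.2023, -0.0039])]Traceback (most recent call last):
  File "<stdin>", line 6, in <module>
ValueError: it knows: carton_blue, carton_green, carton_red, cream_jar, rack, spice_jar, stand, stop_tab
```

```bash
python3 - <<'E'
from plant import r, capture, workorder, spotter
import cv2
for n in ("side","top"):
    c=capture(n); cv2.imwrite(f"pics/{n}1.png",c["image"][:,:,::-1]); print(n,c["fx"],c["D"],c["pose"].round(3).tolist())
    for l in ["rack","stop_tab","stand","carton_red","carton_blue","carton_green","cream_jar","spice_jar"]:
        print(l,[(d["p"],[round(x,4) for x in d["location"]]) for d in spotter.tip_of(n,l)])
print(r.get_state())
E
```

```text
side 455.253832033574 [-0.0612321  0.         0.         0.         0.       ] [[-0.676, 0.461, -0.575, 1.052], [0.737, 0.447, -0.508, 0.786], [0.023, -0.767, -0.642, 0.676], [0.0, 0.0, 0.0, 1.0]]
rack [(0.82, [0.5217, 0.2005, 0.0008])]
stop_tab [(0.91, [0.3938, 0.1861, 0.0786])]
stand [(0.75, [0.5077, 0.3971, -0.0031])]
carton_red []
carton_blue [(0.92, [0.5408, 0.4063, 0.0499]), (0.55, [0.5372, 0.5657, 0.0059])]
carton_green [(0.94, [0.5843, 0.2015, 0.0007])]
cream_jar [(0.73, [0.3252, 0.3343, 0.0005])]
spice_jar [(0.75, [0.7032, 0.0369, -0.0013])]
top 530.8292184402497 [0.03763204 0.         0.         0.         0.        ] [[0.002, -0.992, 0.123, 0.393], [-1.0, -0.002, -0.004, 0.297], [0.005, -0.123, -0.992, 1.099], [0.0, 0.0, 0.0, 1.0]]
rack [(0.74, [0.5174, 0.1956, -0.0])]
stop_tab [(0.66, [0.3942, 0.1897, 0.0772])]
stand [(0.78, [0.5075, 0.3979, -0.0004]), (0.25, [0.3216, 0.3351, -0.0022])]
carton_red [(0.65, [0.4803, 0.396, 0.0256]), (0.21, [0.3934, 0.1896, 0.0774])]
carton_blue [(0.96, [0.5428, 0.4059, 0.0531]), (0.82, [0.5409, 0.5695, 0.0129])]
carton_green [(0.81, [0.5818, 0.2069, 0.0097])]
cream_jar [(0.37, [0.5844, 0.2074, 0.0071])]
spice_jar [(0.58, [0.7063, 0.0438, 0.0023])]
{'time_s': 1.0, 'joints': array([-5.12169978e+01,  2.05462938e+01,  6.81074511e-01, -1.07209774e-03,
       -7.01366905e+01, -1.65065717e+01]), 'qd': array([-0.00041958,  0.0473288 , -0.05763416, -0.06609013, -0.01133239,
       -0.01732265]), 'joint_torque': array([ 3.36740914e-05, -5.82387507e+01,  2.93306547e+01,  7.00271308e+00,
        1.25251635e-02, -8.18553076e-06]), 'tcp_pos': array([ 0.25584306, -0.62459542,  0.24555189]), 'eef_rot': array([ 1.79997882e+02,  4.24112357e-04, -1.57723934e+02]), 'contact_force': array([ 0.44516425,  0.09673132, -0.15402493]), 'moment': array([0.03413511, 0.06473305, 0.00202698]), 'gripper_width': 0.08743880642606647}
```

View pics/side0.png

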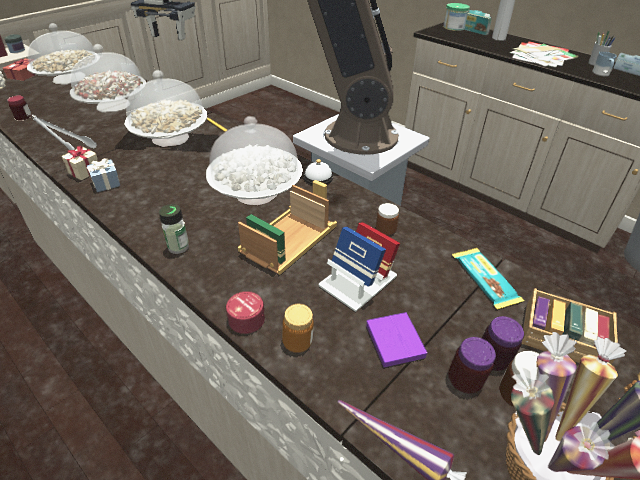

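View pics/top1.png

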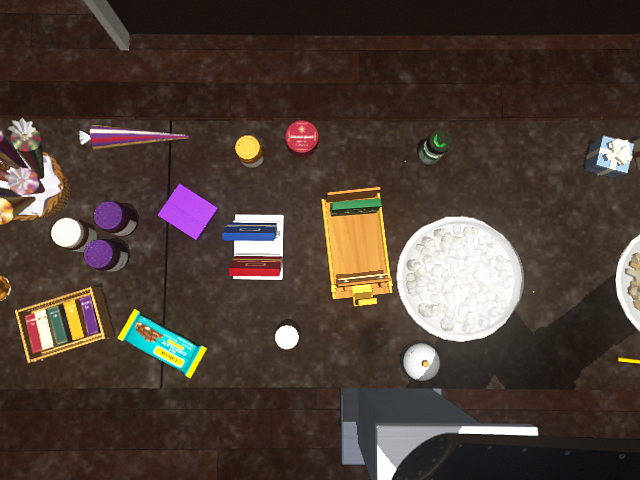

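The side view shows blue on the upper step at about (360,255) and red behind it at about (378,245). The rack is at about (285,235), with green near its far wall. In the top view the tab is at about (364,293), and the purple look-alike lies at (187,211). Next I'll measure orientations from depth.

```bash
cat > h.py <<'E'
from plant import r, capture, workorder, spotter
import cv2, numpy as np
def cloud(c):
    K=np.array([[c["fx"],0,c["cx"]],[0,c["fy"],c["cy"]],[0,0,1]])
    v,u=np.mgrid[0:480,0:640]
    p=cv2.undistortPoints(np.stack([u,v],-1).reshape(-1,1,2).astype(np.float64),K,np.array(c["D"],float)).reshape(480,640,2)
    z=c["z_map"].astype(float)
    P=np.concatenate([p*z[...,None],z[...,None]],-1)
    W=P@c["pose"][:3,:3].T+c["pose"][:3,3]
    W[z==0]=np.nan
    return W
def rect(pts):
    (cx,cy),(w,h),a=cv2.minAreaRect((pts*1000).astype(np.float32)); 
    return round(cx,1),round(cy,1),round(w,1),round(h,1),round(a,2)
E
python3 - <<'E'
from h import *
for n in ("top","side"):
    c=capture(n); W=cloud(c); np.save(f"{n}W.npy",W); im=c["image"]
    hsv=cv2.cvtColor(im,cv2.COLOR_RGB2HSV)
    for l in ["carton_red","carton_blue","carton_green","rack","stand"]:
        for d in spotter.regions_of(n,l):
            if d["p"]<.3: continue
            m=cv2.erode(d["mask"].astype(np.uint8),np.ones((2,2)))>0
            P=W[m]; P=P[~np.isnan(P[:,0])]
            print(n,l,d["p"],len(P),"min",np.percentile(P,2,0).round(4),"max",np.percentile(P,98,0).round(4))
            zt=np.percentile(P[:,2],98)
            T=P[P[:,2]>zt-.006]
            print("   topband z",zt.round(4),rect(T[:,:2]))
    # dome height
g=np.load("topW.npy")
for nm,(u,v) in dict(dome=(460,278),bowl=(425,363)).items():
    a=g[v-60:v+60,u-62:u+62,2]; print(nm,np.nanmax(a))
    print(g[v,u])
im=capture("top")["image"][170:320,210:410]; cv2.imwrite("pics/topz.png",cv2.resize(im[:,:,::-1],None,fx=4,fy=4,interpolation=cv2.INTER_CUBIC))
im=capture("side")["image"][160:310,220:420]; cv2.imwrite("pics/sidez.png",cv2.resize(im[:,:,::-1],None,fx=4,fy=4,interpolation=cv2.INTER_CUBIC))
E
```

```text
top carton_red 0.95 930 min [0.4426 0.35   0.0351] max [0.4816 0.4404 0.1007]
   topband z 0.1007 (450.1, 396.7, 15.2, 92.1, 0.03)
top carton_blue 0.87 1716 min [0.53   0.4937 0.0088] max [0.6224 0.5917 0.0206]
   topband z 0.0206 (576.0, 544.7, 93.2, 77.5, 57.33)
top carton_blue 0.61 832 min [0.5057 0.3583 0.0695] max [0.5435 0.4489 0.1308]
   topband z 0.1308 (513.6, 405.0, 92.1, 17.0, 89.37)
top carton_green 0.68 601 min [0.5701 0.1592 0.0125] max [0.587  0.246  0.0894]
   topband z 0.0894 (580.0, 202.5, 14.3, 91.9, 3.91)
top rack 0.72 5603 min [0.3961 0.1355 0.0025] max [0.6084 0.2568 0.0892]
   topband z 0.0892 (498.2, 195.5, 221.8, 101.6, 6.17)
top stand 0.87 1385 min [0.4388 0.3482 0.0017] max [0.5696 0.4419 0.0641]
   topband z 0.0641 (536.1, 395.2, 87.6, 33.5, 87.79)
top stand 0.31 624 min [0.5701 0.1585 0.0127] max [0.5873 0.2478 0.0894]
   topband z 0.0894 (580.0, 202.5, 14.3, 95.3, 3.92)
side carton_red 0.82 704 min [0.4441 0.3589 0.0327] max [0.4795 0.4485 0.0997]
   topband z 0.0997 (450.6, 402.5, 91.7, 17.8, 89.65)
side carton_blue 0.95 1755 min [0.511  0.3656 0.0623] max [0.5453 0.4568 0.1288]
   topband z 0.1288 (514.1, 410.4, 94.3, 17.7, 89.48)
side carton_blue 0.94 1970 min [0.5338 0.5019 0.0062] max [0.6288 0.6022 0.0191]
   topband z 0.0191 (578.1, 548.7, 94.3, 79.2, 57.62)
side carton_green 0.86 548 min [0.57   0.1672 0.0119] max [0.5914 0.2539 0.0874]
   topband z 0.0874 (582.0, 209.2, 16.6, 89.8, 6.78)
side rack 0.76 3981 min [0.3972 0.1446 0.0037] max [0.6146 0.2662 0.0861]
   topband z 0.0861 (500.0, 201.4, 223.4, 98.5, 6.78)
side stand 0.57 1573 min [0.4526 0.3599 0.0015] max [0.5722 0.4513 0.0615]
   topband z 0.0615 (550.7, 407.5, 6.9, 95.2, 1.07)
dome 0.21682945262846542
[0.43439774 0.03216274 0.17386056]
bowl 0.17447114402184594
[0.27723588 0.07198459 0.05935081]
```

View pics/topz.png

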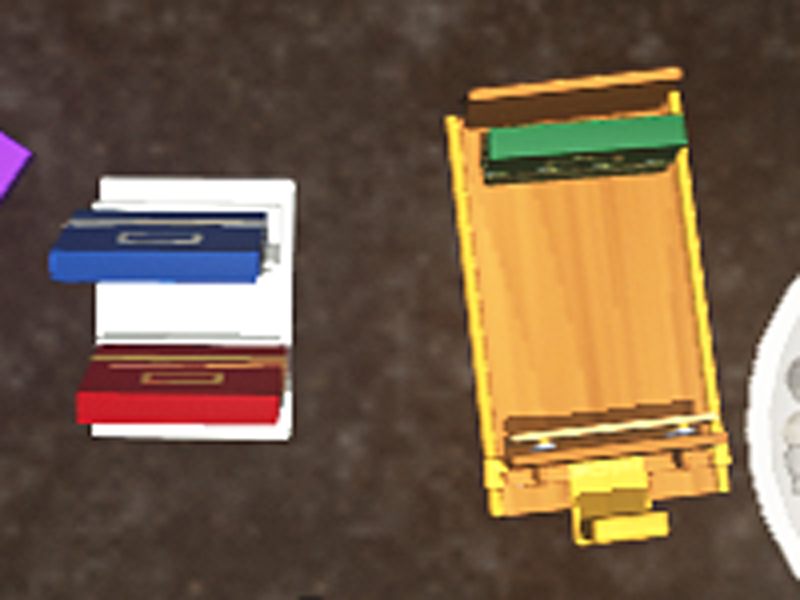

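View pics/sidez.png

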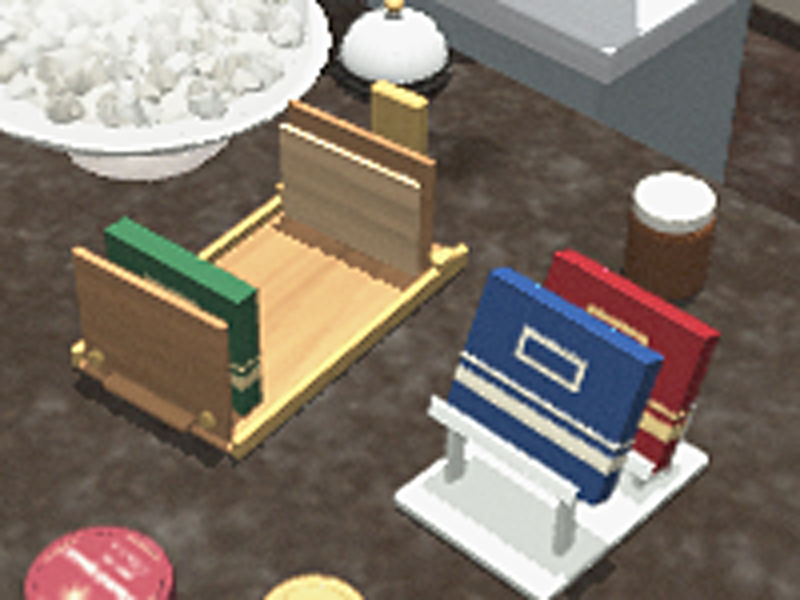

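```bash
cat >> h.py <<'E'
def to(x,y,z,yaw=None):
    s=r.get_state(); p=s["tcp_pos"]; a=np.radians(s["eef_rot"][2])
    d=np.array([x,y,z])-p
    tx=np.cos(a)*d[0]+np.sin(a)*d[1]; ty=np.sin(a)*d[0]-np.cos(a)*d[1]
    roll=0 if yaw is None else -np.radians((yaw-np.degrees(a)+180)%360-180)
    print("shift",np.round([tx,ty,-d[2]],4),"roll",round(roll,4),"dist",np.linalg.norm(d).round(3),"F",s["contact_force"].round(1),"w",s["gripper_width"].round(4),"t",s["time_s"],p.round(4),s["eef_rot"].round(2))
E
python3 - <<'E'
from h import *
to(.256,-.625,.40); to(.5,-.05,.40,-90); to(.51,.407,.4,-90)
# wall / plate edge lines
for n in ("top","side"):
    W=np.load(f"{n}W.npy"); P=W[150:320,220:410].reshape(-1,3); P=P[~np.isnan(P[:,0])]
    print(n)
    for nm,xr,zr in (("wall",(.59,.64),(.076,.1)),("plate",(.40,.46),(.076,.1)),("tab",(.36,.41),(.08,.1)),("green",(.565,.60),(.083,.1)),("floor",(.35,.7),(.003,.0085))):
        Q=P[(P[:,0]>xr[0])&(P[:,0]<xr[1])&(P[:,2]>zr[0])&(P[:,2]<zr[1])&(P[:,1]>.12)&(P[:,1]<.28)]
        if len(Q)<15: print(nm,len(Q)); continue
        print(nm,len(Q),rect(Q[:,:2]),Q.min(0).round(3),Q.max(0).round(3),"slope",np.degrees(np.arctan(np.polyfit(Q[:,1],Q[:,0],1)[0])).round(2))
E
```

```text
Traceback (most recent call last):
  File "h.py", line 20, in to
    print("shift",np.round([tx,ty,-d[2]],4),"roll",round(roll,4),"dist",np.linalg.norm(d).round(3),"F",s["contact_force"].round(1),"w",s["gripper_width"].round(4),"t",s["time_s"],p.round(4),s["eef_rot"].round(2))
                                                                                                                                       ^^^^^^^^^^^^^^^^^^^^^^^^
AttributeError: 'float' object has no attribute 'round'
```

```bash
sed -i 's/s\["gripper_width"\].round(4)/round(s["gripper_width"],4)/' h.py
python3 - <<'E'
from h import *
to(.256,-.625,.40); to(.5,-.05,.40,-90); to(.51,.407,.4,-90)
for n in ("top","side"):
    W=np.load(f"{n}W.npy"); P=W[150:320,220:410].reshape(-1,3); P=P[~np.isnan(P[:,0])]
    print(n)
    for nm,xr,zr in (("wall",(.59,.64),(.076,.1)),("plate",(.40,.46),(.076,.1)),("tab",(.36,.41),(.08,.1)),("green",(.565,.60),(.083,.1)),("floor",(.35,.7),(.003,.0085))):
        Q=P[(P[:,0]>xr[0])&(P[:,0]<xr[1])&(P[:,2]>zr[0])&(P[:,2]<zr[1])&(P[:,1]>.12)&(P[:,1]<.28)]
        if len(Q)<15: print(nm,len(Q)); continue
        print(nm,len(Q),rect(Q[:,:2]),Q.min(0).round(3),Q.max(0).round(3),"slope",np.degrees(np.arctan(np.polyfit(Q[:,1],Q[:,0],1)[0])).round(2))
E
```

```text
shift [-0.     -0.0004 -0.1544] roll 0 dist 0.154 F [-0.1  0.  -0.3] w 0.0876 t 1.7 [ 0.2558 -0.6246  0.2456] [-180.     -0.   -157.72]
shift [-0.4438  0.4392 -0.1544] roll -1.182 dist 0.643 F [-0.1  0.  -0.3] w 0.0876 t 1.7 [ 0.2558 -0.6246  0.2456] [-180.     -0.   -157.72]
shift [-0.6262  0.8583 -0.1544] roll -1.182 dist 1.074 F [-0.1  0.  -0.3] w 0.0876 t 1.7 [ 0.2558 -0.6246  0.2456] [-180.     -0.   -157.72]
top
wall 215 (602.3, 207.1, 24.5, 101.2, 0.36) [0.59  0.157 0.076] [0.615 0.258 0.091] slope -3.46
plate 222 (435.3, 188.6, 15.7, 102.2, 6.35) [0.422 0.138 0.076] [0.448 0.239 0.09 ] slope -6.62
tab 123 (393.9, 183.7, 11.8, 36.0, 6.47) [0.387 0.166 0.083] [0.4   0.202 0.096] slope -5.61
green 399 (581.1, 202.5, 16.5, 95.5, 4.17) [0.571 0.155 0.083] [0.593 0.25  0.093] slope -4.33
floor 3108 (527.3, 200.1, 338.7, 159.2, 0.09) [0.358 0.12  0.003] [0.697 0.28  0.008] slope 7.98
side
wall 243 (601.8, 210.5, 26.3, 105.2, 2.15) [0.59  0.158 0.076] [0.617 0.263 0.088] slope -0.98
plate 188 (421.2, 190.3, 44.4, 103.8, 5.22) [0.4   0.14  0.076] [0.446 0.243 0.089] slope -5.31
tab 100 (394.7, 187.1, 13.3, 36.9, 5.88) [0.387 0.168 0.08 ] [0.403 0.206 0.094] slope -5.94
green 255 (581.7, 210.2, 103.6, 29.7, 85.88) [0.569 0.158 0.083] [0.6   0.261 0.089] slope -3.43
floor 1295 (489.8, 199.8, 259.1, 121.6, 6.16) [0.358 0.135 0.003] [0.62  0.271 0.008] slope 25.43
```

>>> step_arm --pt "0.0876 0 0 -0.06 0" --pt "0.0876 0 0 -0.12 0" --pt "0.0876 -0.04 0.04 -0.155 -0.1" --pt "0.0876 -0.444 0.439 -0.155 -1.18" --pt "0.0876 -0.444 0.439 -0.155 -1.18"

```text
time_s: 2.33
tcp_pos: [0.3258, -0.4591, 0.3993]
eef_rot: [-179.9, 0.0, -130.2]
contact_force: [1.2, 0.9, 0.3]
gripper_width: 0.0877
```

```bash
python3 -c "
from h import *
to(.5,-.05,.4,-90)"
```

```text
shift [-0.4249  0.131  -0.0007] roll -0.7017 dist 0.445 F [1.2 0.9 0.3] w 0.0877 t 2.325 [ 0.3258 -0.4591  0.3993] [-1.7994e+02  2.0000e-02 -1.3021e+02]
```

>>> step_arm --pt "0.0876 -0.425 0.131 0 -0.7" --pt "0.0876 -0.425 0.131 0 -0.7" --pt "0.0876 -0.425 0.131 0 -0.7" --pt "0.0876 -0.425 0.131 0 -0.7" --pt "0.0876 -0.425 0.131 0 -0.7"

```text
time_s: 2.95
tcp_pos: [0.4497, -0.1718, 0.3994]
eef_rot: [-179.9, 0.0, -90.3]
contact_force: [1.8, -0.6, 0.4]
gripper_width: 0.0881
```

```bash
python3 -c "
from h import *
to(.51,.407,.35,-90)"
```

```text
shift [-0.5791 -0.0575  0.0494] roll -0.0049 dist 0.584 F [ 1.8 -0.6  0.4] w 0.0881 t 2.95 [ 0.4497 -0.1718  0.3994] [-179.93    0.    -90.28]
```

>>> step_arm --pt "0.056 -0.579 -0.058 0.02 -0.005" --pt "0.056 -0.579 -0.058 0.02 -0.005" --pt "0.056 -0.579 -0.058 0.02 -0.005" --pt "0.056 -0.579 -0.058 0.02 -0.005" --pt "0.056 -0.579 -0.058 0.02 -0.005"

```text
time_s: 3.58
tcp_pos: [0.4824, 0.1389, 0.3887]
eef_rot: [-179.9, 0.0, -90.1]
contact_force: [0.8, -0.4, 0.7]
gripper_width: 0.0564
```

```bash
python3 -c "
from h import *
to(.52,.407,.2,-90)"
```

```text
shift [-0.2682 -0.0372  0.1887] roll -0.0015 dist 0.33 F [ 0.8 -0.4  0.7] w 0.0564 t 3.575 [0.4824 0.1389 0.3887] [-1.7994e+02  4.0000e-02 -9.0090e+01]
```

>>> step_arm --pt "0.056 -0.268 -0.037 0.16 0" --pt "0.056 -0.268 -0.037 0.16 0" --pt "0.056 -0.268 -0.037 0.16 0" --pt "0.056 -0.268 -0.037 0.16 0" --pt "0.056 -0.268 -0.037 0.16 0"

```text
time_s: 4.2
tcp_pos: [0.5201, 0.405, 0.2283]
eef_rot: [-180.0, 0.0, -90.1]
contact_force: [0.6, 0.1, 1.4]
gripper_width: 0.056
```

```bash
python3 -c "
from h import *
to(.52,.407,.16,-90)
for n in ('top','side'):
  c=capture(n); im=c['image'][120:320,180:420]; cv2.imwrite(f'pics/{n}a.png',cv2.resize(im[:,:,::-1],None,fx=3,fy=3))
"
```

```text
shift [-0.002   0.0001  0.0683] roll -0.0017 dist 0.068 F [0.6 0.1 1.4] w 0.056 t 4.2 [0.5201 0.405  0.2283] [-1.7997e+02  2.0000e-02 -9.0100e+01]
```

View pics/sidea.png

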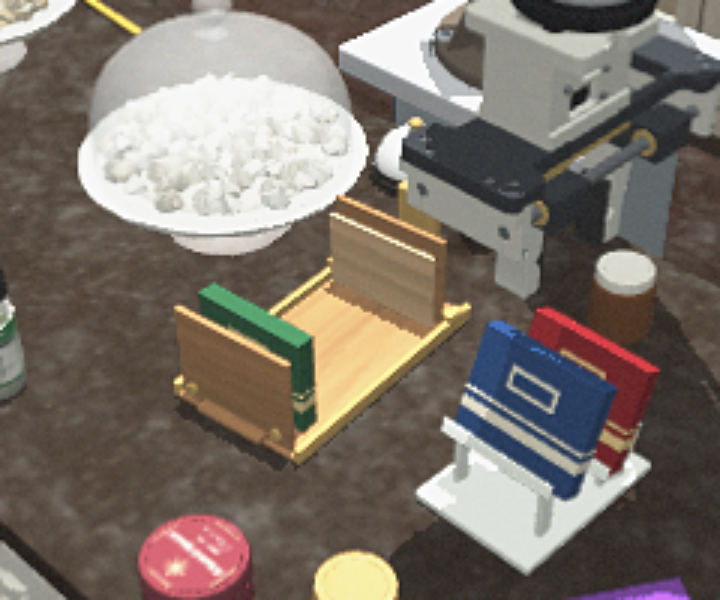

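The gripper is above the blue carton (about (540,260) in the crop) with its jaws along x, and nothing is disturbed. Descending.

>>> step_arm --pt "0.056 -0.002 0 0.06 0" --pt "0.056 -0.002 0 0.1 0" --pt "0.056 -0.002 0 0.118 0" --pt "0.056 -0.002 0 0.118 0" --newtons 8

```text
time_s: 4.8
tcp_pos: [0.52, 0.4048, 0.1108]
eef_rot: [180.0, -0.1, -90.1]
contact_force: [-0.7, -0.1, 2.0]
gripper_width: 0.0561
```

>>> step_arm --pt "0.03 0 0 0 0" --pt "0.02 0 0 0 0" --pt "0.01 0 0 0 0" --pt "0.01 0 0 0 0" --newtons 8

```text
time_s: 5.3
tcp_pos: [0.5205, 0.4055, 0.1122]
eef_rot: [-179.9, 0.1, -90.1]
contact_force: [-0.0, -0.9, 4.2]
gripper_width: 0.0274
```

```bash
python3 -c "
from h import *
to(.505,.407,.16,-90)
for n in ('top','side'):
  c=capture(n); im=c['image'][120:320,180:420]; cv2.imwrite(f'pics/{n}b.png',cv2.resize(im[:,:,::-1],None,fx=3,fy=3))
"
```

```text
shift [-0.0015  0.0155 -0.0478] roll -0.0017 dist 0.05 F [-0.  -0.9  4.2] w 0.0274 t 5.3 [0.5205 0.4055 0.1122] [-1.7992e+02  6.0000e-02 -9.0100e+01]
```

View pics/sideb.png

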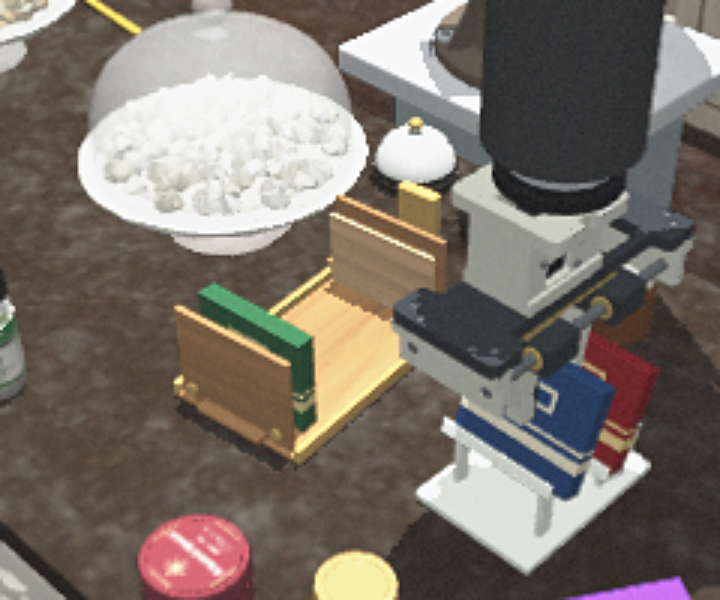

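>>> step_arm --pt "0.01 0 0.004 -0.01 0" --pt "0.01 0 0.008 -0.02 0" --pt "0.01 0 0.012 -0.032 0" --pt "0.01 0 0.017 -0.045 0" --newtons 10

```text
time_s: 5.9
tcp_pos: [0.502, 0.405, 0.1568]
eef_rot: [179.9, -0.0, -90.1]
contact_force: [-0.3, 0.1, -3.4]
gripper_width: 0.018
```

```bash
python3 -c "
from h import *
to(.505,.407,.16,-90)
for n in ('top','side'):
  c=capture(n); im=c['image'][120:320,180:420]; cv2.imwrite(f'pics/{n}c.png',cv2.resize(im[:,:,::-1],None,fx=3,fy=3))
"
```

```text
shift [-0.002  -0.003  -0.0032] roll -0.0022 dist 0.005 F [-0.3  0.1 -3.4] w 0.018 t 5.9 [0.502  0.405  0.1568] [ 1.7994e+02 -2.0000e-02 -9.0120e+01]
```

View pics/sidec.png

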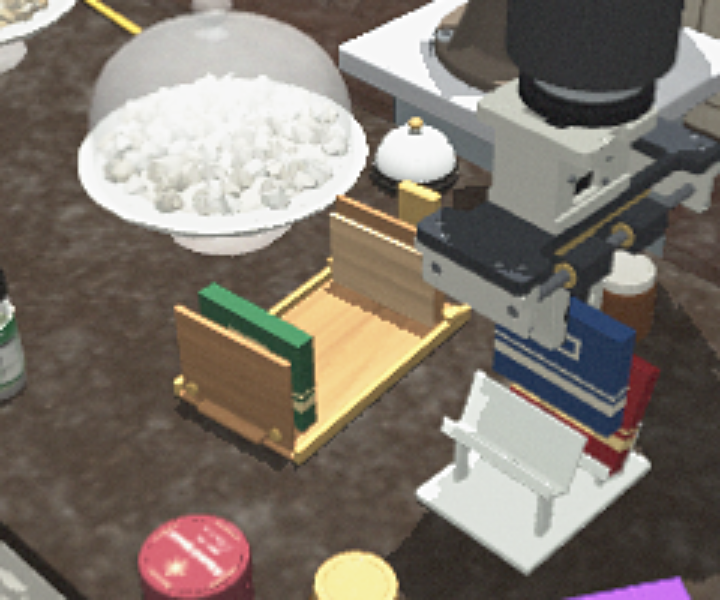

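>>> step_arm --pt "0.01 0 0 -0.03 0" --pt "0.01 0 0 -0.07 0" --pt "0.01 0.04 -0.012 -0.09 -0.03" --pt "0.01 0.1 -0.024 -0.09 -0.06" --pt "0.01 0.15 -0.034 -0.09 -0.105" --newtons 16

```text
time_s: 6.62
tcp_pos: [0.5359, 0.2534, 0.2458]
eef_rot: [179.9, 0.0, -84.0]
contact_force: [-0.4, -0.2, -1.3]
gripper_width: 0.0159
```

>>> step_arm --pt "0.01 0.05 0 0 0" --pt "0.01 0.05 0 0 0" --pt "0.01 0.05 0 0 0"

```text
time_s: 7.0
tcp_pos: [0.5415, 0.2053, 0.2459]
eef_rot: [180.0, 0.0, -84.1]
contact_force: [-0.1, 0.7, -1.3]
gripper_width: 0.0162
```

```bash
python3 -c "
from h import *
to(.537,.203,.16,-83.9)
for n in ('top','side'):
  c=capture(n); im=c['image'][90:320,180:420]; cv2.imwrite(f'pics/{n}d.png',cv2.resize(im[:,:,::-1],None,fx=2.5,fy=2.5))
  W=cloud(c)
  for d in spotter.regions_of(n,'carton_blue'):
    P=W[d['mask']];P=P[~np.isnan(P[:,0])]
    if P[:,2].max()<.05: continue
    print(n,d['p'],np.percentile(P,[1,99],axis=0).round(4).tolist())
    z=P[:,2]; print([ (round(a,3),P[(z>a)&(z<a+.01)].mean(0).round(4).tolist()) for a in np.arange(z.min(),z.max(),.01)])
"
```

```text
shift [0.0019 0.0047 0.0859] roll -0.0041 dist 0.086 F [-0.1  0.7 -1.3] w 0.0162 t 7.0 [0.5415 0.2053 0.2459] [ 1.7996e+02  1.0000e-02 -8.4140e+01]
side 0.86 [[0.5311, 0.1638, 0.1724], [0.5535, 0.2582, 0.2504]]
[(np.float64(0.17), [0.5467, 0.2176, 0.1757]), (np.float64(0.18), [0.5469, 0.2165, 0.1849]), (np.float64(0.19), [0.5471, 0.2177, 0.1952]), (np.float64(0.2), [0.5471, 0.2148, 0.2051]), (np.float64(0.21), [0.5464, 0.2201, 0.215]), (np.float64(0.22), [0.546, 0.2243, 0.2249]), (np.float64(0.23), [0.5451, 0.2324, 0.2349]), (np.float64(0.24), [0.5413, 0.2392, 0.247]), (np.float64(0.25), [0.5386, 0.2284, 0.2506])]
```

View pics/sided.png

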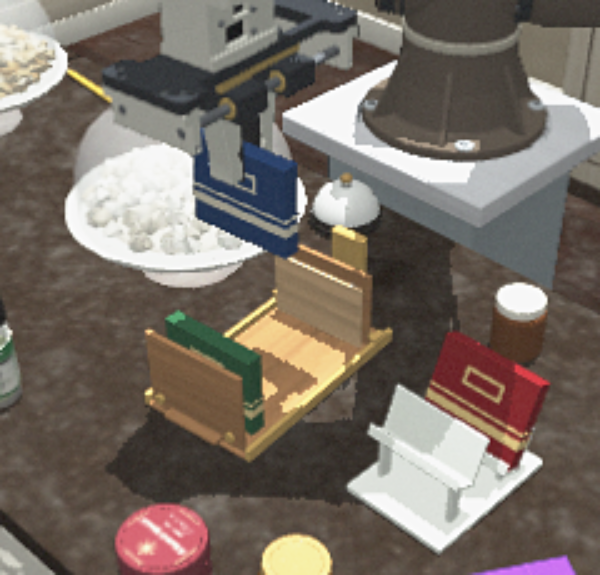

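View pics/topd.png

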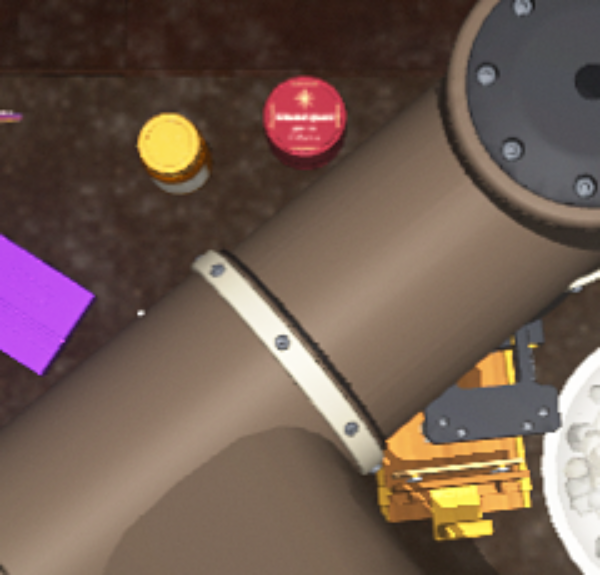

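>>> step_arm --pt "0.01 0.005 0.006 0 0" --pt "0.01 0.005 0.006 0.06 0" --pt "0.01 0.005 0.006 0.12 0" --pt "0.01 0.005 0.006 0.15 0" --pt "0.01 0.005 0.006 0.157 0"

```text
time_s: 7.82
tcp_pos: [0.535, 0.1991, 0.0871]
eef_rot: [179.8, -0.1, -84.1]
contact_force: [-0.2, -0.5, -0.3]
gripper_width: 0.0158
```

```bash
python3 -c "
from h import *
to(.534,.2,.081,-83.9)
for n in ('side',):
  c=capture(n); im=c['image'][90:320,180:420]; cv2.imwrite(f'pics/{n}e.png',cv2.resize(im[:,:,::-1],None,fx=2.5,fy=2.5))
"
```

```text
shift [-0.001   0.0009  0.0061] roll -0.0032 dist 0.006 F [-0.2 -0.5 -0.3] w 0.0158 t 7.825 [0.535  0.1991 0.0871] [ 1.798e+02 -1.200e-01 -8.408e+01]
```

View pics/sidee.png

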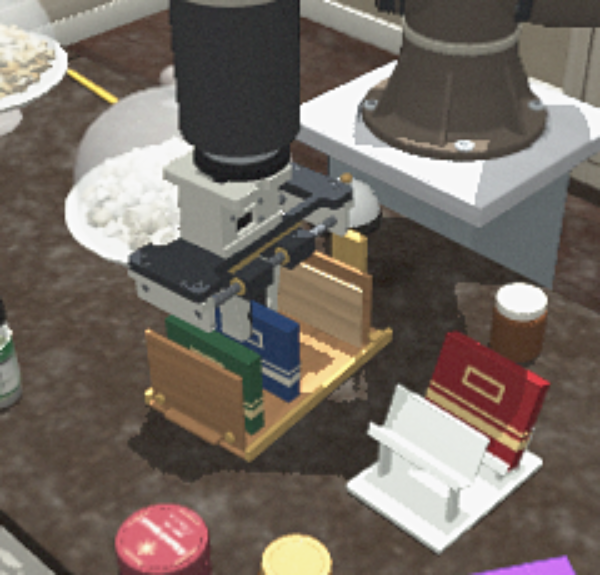

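The blue carton hangs upright in the rack, just behind green and inside the rails, at about (275,345) in the crop. Lowering slowly to feel the floor.

>>> step_arm --pt "0.01 0 0 0.002 0" --pt "0.01 0 0 0.004 0" --pt "0.01 0 0 0.005 0"

```text
time_s: 8.25
tcp_pos: [0.5368, 0.2001, 0.085]
eef_rot: [-179.9, 0.1, -84.1]
contact_force: [-1.3, 1.2, -0.7]
gripper_width: 0.0161
```

>>> step_arm --pt "0.01 0 0 0.002 0" --pt "0.01 0 0 0.003 0" --pt "0.01 0 0 0.003 0"

```text
time_s: 8.62
tcp_pos: [0.5368, 0.1997, 0.0822]
eef_rot: [-179.9, -0.0, -84.1]
contact_force: [-0.6, -2.7, 7.1]
gripper_width: 0.0157
```

```bash
python3 -c "
from h import *
to(.534,.2,.081,-83.9)"
```

```text
shift [-0.0006  0.0028  0.0012] roll -0.003 dist 0.003 F [-0.6 -2.7  7.1] w 0.0157 t 8.625 [0.5368 0.1997 0.0822] [-1.7994e+02 -1.0000e-02 -8.4070e+01]
```

>>> step_arm --pt "0.01 0 0 -0.001 0" --pt "0.022 0 0 -0.001 0" --pt "0.022 0 0 -0.001 0" --pt "0.022 0 0 -0.02 0" --pt "0.022 0 0 -0.05 0"

```text
time_s: 9.25
tcp_pos: [0.5358, 0.1994, 0.1306]
eef_rot: [179.9, -0.1, -84.1]
contact_force: [-0.9, 1.5, 0.3]
gripper_width: 0.0216
```

>>> step_arm --pt "0.03 0 0 -0.06 0" --pt "0.045 0 0 -0.08 0" --pt "0.056 0 0 -0.08 0"

```text
time_s: 9.62
tcp_pos: [0.5372, 0.2004, 0.2131]
eef_rot: [-179.8, 0.1, -84.1]
contact_force: [0.1, 0.6, -0.6]
gripper_width: 0.0443
```

```bash
python3 -c "
from h import *
to(.458,.4,.2,-90)
for n in ('side','top'):
  c=capture(n); im=c['image'][90:320,180:420]; cv2.imwrite(f'pics/{n}f.png',cv2.resize(im[:,:,::-1],None,fx=2.5,fy=2.5))
"
```

```text
shift [-0.2067  0.0582  0.0131] roll 0.1032 dist 0.215 F [ 0.1  0.6 -0.6] w 0.0443 t 9.625 [0.5372 0.2004 0.2131] [-1.798e+02  1.200e-01 -8.409e+01]
```

View pics/sidef.png

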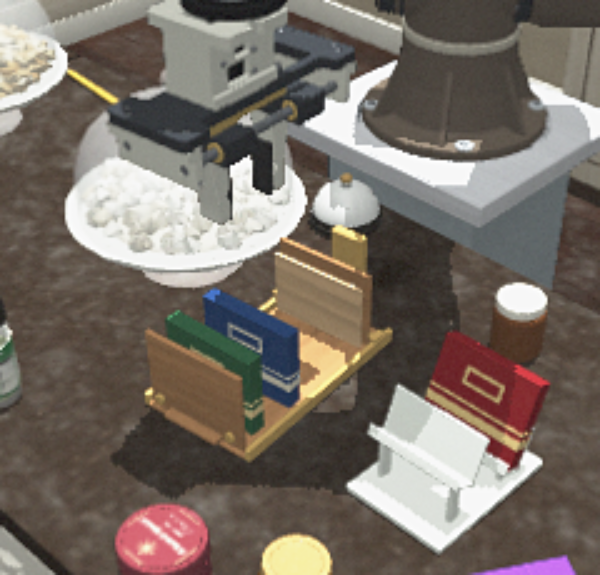

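>>> step_arm --pt "0.056 -0.206 0.059 0.02 0.103" --pt "0.056 -0.206 0.059 0.02 0.103" --pt "0.056 -0.206 0.059 0.02 0.103" --pt "0.056 -0.206 0.059 0.04 0.103" --pt "0.056 -0.206 0.059 0.06 0.103" --newtons 8

```text
time_s: 10.35
tcp_pos: [0.4549, 0.4001, 0.1484]
eef_rot: [179.9, -0.1, -89.8]
contact_force: [0.2, 0.4, -0.2]
gripper_width: 0.0563
```

```bash
python3 -c "
from h import *
to(.457,.4,.0805,-90)
for n in ('side','top'):
  c=capture(n); im=c['image'][90:320,180:420]; cv2.imwrite(f'pics/{n}g.png',cv2.resize(im[:,:,::-1],None,fx=2.5,fy=2.5))
"
```

```text
shift [ 0.0001 -0.0021  0.0679] roll 0.0027 dist 0.068 F [ 0.2  0.4 -0.2] w 0.0563 t 10.35 [0.4549 0.4001 0.1484] [ 1.7991e+02 -1.2000e-01 -8.9840e+01]
```

View pics/sideg.png

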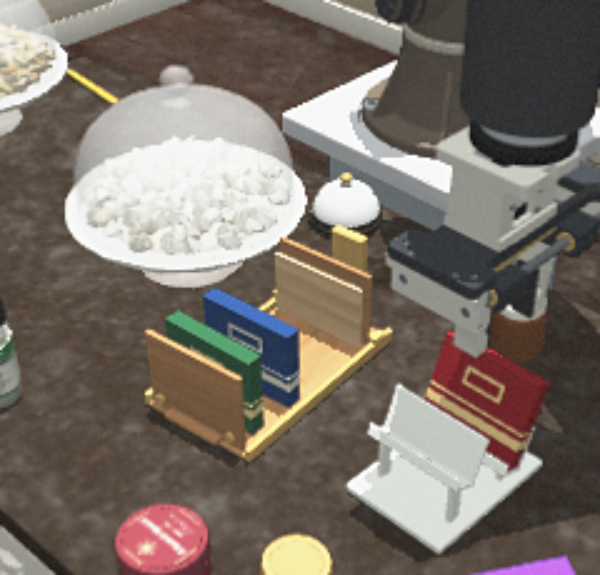

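>>> step_arm --pt "0.056 0 -0.002 0.04 0" --pt "0.056 0 -0.002 0.06 0" --pt "0.056 0 -0.002 0.067 0" --pt "0.056 0 -0.002 0.067 0" --newtons 8

```text
time_s: 10.95
tcp_pos: [0.4588, 0.3984, 0.0842]
eef_rot: [180.0, -0.0, -90.0]
contact_force: [-0.4, 0.2, -0.3]
gripper_width: 0.0557
```

>>> step_arm --pt "0.03 0 0 0 0" --pt "0.02 0 0 0 0" --pt "0.01 0 0 0 0" --pt "0.01 0 0 0 0" --newtons 8

```text
time_s: 11.45
tcp_pos: [0.4588, 0.3989, 0.0846]
eef_rot: [-180.0, 0.0, -90.0]
contact_force: [1.4, -0.3, 2.6]
gripper_width: 0.0259
```

>>> step_arm --pt "0.01 0 0.004 -0.01 0" --pt "0.01 0 0.008 -0.02 0" --pt "0.01 0 0.012 -0.032 0" --pt "0.01 0 0.017 -0.045 0" --newtons 10

```text
time_s: 11.95
tcp_pos: [0.4407, 0.3984, 0.13]
eef_rot: [180.0, -0.0, -90.0]
contact_force: [2.2, -0.4, 0.4]
gripper_width: 0.0158
```

```bash
python3 -c "
from h import *
to(.457,.4,.0805,-90)
for n in ('side','top'):
  c=capture(n); im=c['image'][90:320,180:420]; cv2.imwrite(f'pics/{n}h.png',cv2.resize(im[:,:,::-1],None,fx=2.5,fy=2.5))
"
```

```text
shift [-0.0016 -0.0163  0.0495] roll -0.0002 dist 0.052 F [ 2.2 -0.4  0.4] w 0.0158 t 11.95 [0.4407 0.3984 0.13  ] [ 1.7995e+02 -2.0000e-02 -9.0010e+01]
```

View pics/sideh.png

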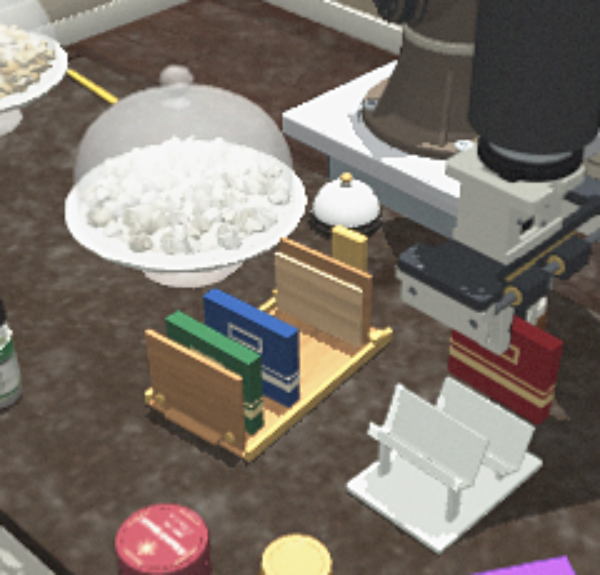

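>>> step_arm --pt "0.01 0 0 -0.04 0" --pt "0.01 0 0 -0.09 0" --pt "0.01 0.04 -0.015 -0.115 -0.03" --pt "0.01 0.1 -0.03 -0.115 -0.06" --pt "0.01 0.16 -0.05 -0.115 -0.105" --newtons 16

```text
time_s: 12.68
tcp_pos: [0.4907, 0.238, 0.2442]
eef_rot: [180.0, 0.0, -83.8]
contact_force: [0.1, -0.3, -1.0]
gripper_width: 0.0159
```

>>> step_arm --pt "0.01 0.04 0.005 0 0" --pt "0.01 0.04 0.005 0 0" --pt "0.01 0.04 0.005 0 0"

```text
time_s: 13.05
tcp_pos: [0.4903, 0.1991, 0.244]
eef_rot: [180.0, 0.0, -84.0]
contact_force: [0.7, 0.4, -1.3]
gripper_width: 0.0163
```

```bash
python3 -c "
from h import *
to(.491,.198,.16,-83.9)
for n in ('side',):
  c=capture(n); im=c['image'][90:320,180:420]; cv2.imwrite(f'pics/{n}i.png',cv2.resize(im[:,:,::-1],None,fx=2.5,fy=2.5))
  W=cloud(c)
  for l in ('carton_red','carton_blue'):
   for d in spotter.regions_of(n,l):
    P=W[d['mask']];P=P[~np.isnan(P[:,0])]
    if P[:,2].max()<.05: continue
    print(n,l,d['p'],np.percentile(P,[1,99],axis=0).round(4).tolist())
"
```

```text
shift [ 0.0012 -0.0006  0.084 ] roll -0.002 dist 0.084 F [ 0.7  0.4 -1.3] w 0.0163 t 13.05 [0.4903 0.1991 0.244 ] [ 1.7998e+02  1.0000e-02 -8.4010e+01]
side carton_red 0.73 [[0.4793, 0.1571, 0.1695], [0.5026, 0.2495, 0.2468]]
side carton_blue 0.56 [[0.5238, 0.1575, 0.009], [0.5481, 0.2521, 0.0878]]
```

View pics/sidei.png

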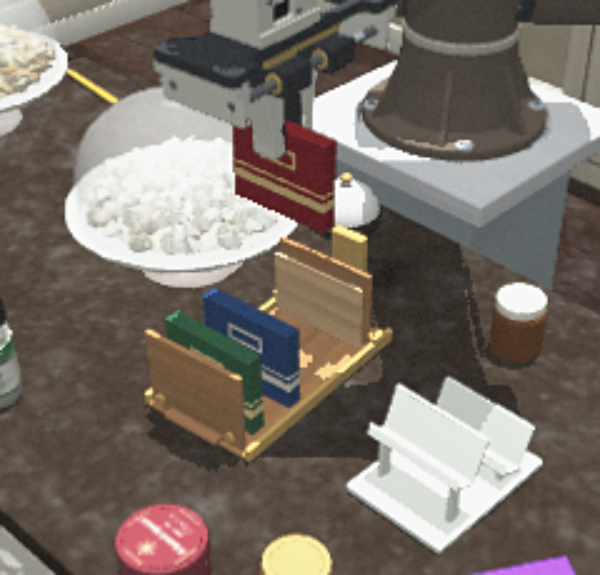

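>>> step_arm --pt "0.01 0.003 0 0 0" --pt "0.01 0.003 0 0.06 0" --pt "0.01 0.003 0 0.12 0" --pt "0.01 0.003 0 0.148 0" --pt "0.01 0.003 0 0.155 0"

```text
time_s: 13.82
tcp_pos: [0.4899, 0.1956, 0.0872]
eef_rot: [179.8, -0.1, -84.0]
contact_force: [1.3, -1.4, -0.4]
gripper_width: 0.0161
```

>>> step_arm --pt "0.01 0 0 0.002 0" --pt "0.01 0 0 0.004 0" --pt "0.01 0 0 0.004 0"

```text
time_s: 14.2
tcp_pos: [0.4913, 0.1965, 0.0861]
eef_rot: [-179.9, 0.1, -84.0]
contact_force: [0.5, -1.0, -0.7]
gripper_width: 0.0161
```

>>> step_arm --pt "0.01 0 0 0.002 0" --pt "0.01 0 0 0.003 0" --pt "0.01 0 0 0.003 0"

```text
time_s: 14.58
tcp_pos: [0.4915, 0.1955, 0.0838]
eef_rot: [-179.9, -0.0, -84.0]
contact_force: [-0.2, -5.1, 11.0]
gripper_width: 0.0156
```

>>> step_arm --pt "0.01 0 0 -0.0015 0" --pt "0.022 0 0 -0.0015 0" --pt "0.022 0 0 -0.0015 0" --pt "0.022 0 0 -0.02 0" --pt "0.022 0 0 -0.05 0"

```text
time_s: 15.2
tcp_pos: [0.4902, 0.1957, 0.1316]
eef_rot: [179.9, -0.1, -84.0]
contact_force: [0.4, -0.3, 0.1]
gripper_width: 0.0222
```

>>> step_arm --pt "0.022 0 0 -0.06 0" --pt "0.022 0 0 -0.1 0" --pt "0.01 0 0 -0.1 0"

```text
time_s: 15.58
tcp_pos: [0.4923, 0.1972, 0.2356]
eef_rot: [-179.7, 0.2, -84.0]
contact_force: [-0.1, -0.4, -0.4]
gripper_width: 0.0165
```

```bash
python3 -c "
from h import *
to(.36,.19,.2,-83.9)
for n in ('side','top'):
  c=capture(n); im=c['image'][90:320,180:420]; cv2.imwrite(f'pics/{n}j.png',cv2.resize(im[:,:,::-1],None,fx=2.5,fy=2.5))
  print([(d['p'],d['location']) for d in spotter.tip_of(n,'stop_tab')])
"
```

```text
shift [-0.0067  0.1323  0.0356] roll -0.0009 dist 0.137 F [-0.1 -0.4 -0.4] w 0.0165 t 15.575 [0.4923 0.1972 0.2356] [-179.67    0.2   -83.95]
[(0.78, [0.3939, 0.1837, 0.0787])]
[]
```

View pics/sidej.png

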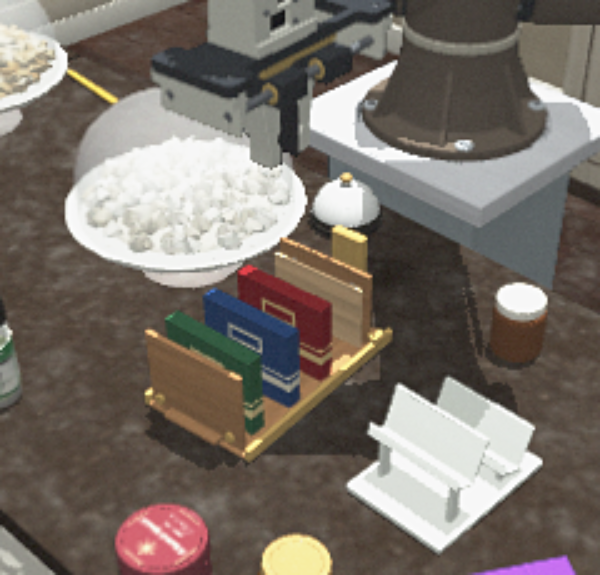

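All three cartons stand upright in the rack and the stand is empty. Next, closed fingers go behind the brass tab (about (350,245) in the crop).

>>> step_arm --pt "0.0 -0.004 0.136 0.0 0" --pt "0.0 -0.004 0.136 0.0 0" --pt "0.0 -0.004 0.136 0.0 0" --pt "0.0 -0.004 0.136 0.03 0" --pt "0.0 -0.004 0.136 0.06 0" --newtons 30

```text
time_s: 16.4
tcp_pos: [0.3552, 0.186, 0.1711]
eef_rot: [-180.0, 0.0, -83.9]
contact_force: [0.0, 0.3, -0.8]
gripper_width: 0.0005
```

```bash
python3 -c "
from h import *
to(.355,.186,.08,-83.9)
print(r.get_state()['joints'].round(1))
for n in ('side','top'):
  c=capture(n); im=c['image'][90:320,180:420]; cv2.imwrite(f'pics/{n}k.png',cv2.resize(im[:,:,::-1],None,fx=2.5,fy=2.5))
"
```

```text
shift [-0.      0.0002  0.0911] roll -0.0007 dist 0.091 F [ 0.   0.3 -0.8] w 0.0005 t 16.4 [0.3552 0.186  0.1711] [-1.7998e+02  2.0000e-02 -8.3940e+01]
[ 56.2  -2.4 -38.    0.  -54.4 -50.2]
```

View pics/sidek.png

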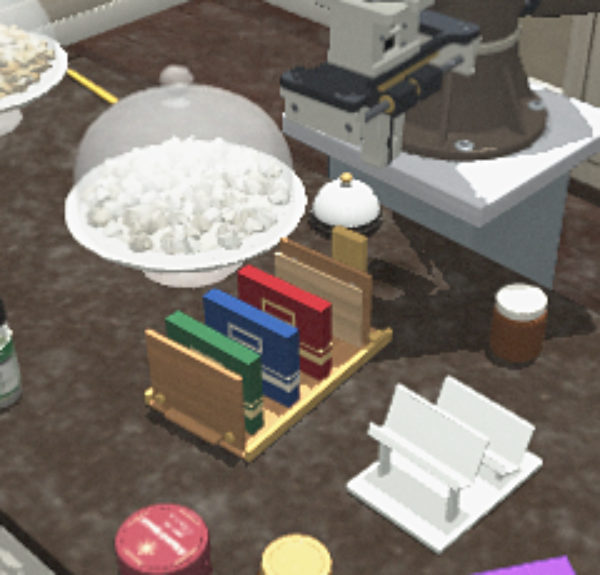

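>>> step_arm --pt "0.0 0 0 0.05 0" --pt "0.0 0 0 0.08 0" --pt "0.0 0 0 0.092 0" --pt "0.0 0 0 0.092 0"

```text
time_s: 17.0
tcp_pos: [0.3555, 0.1859, 0.0802]
eef_rot: [180.0, -0.1, -84.0]
contact_force: [0.2, 0.1, 0.1]
gripper_width: 0.0005
```

```bash
python3 -c "
from h import *
to(.375,.188,.08,-83.9)
print(r.get_state()['joints'].round(1))
for n in ('top',):
  c=capture(n); im=c['image'][120:350,250:490]; cv2.imwrite(f'pics/{n}l.png',cv2.resize(im[:,:,::-1],None,fx=2.5,fy=2.5))
"
```

```text
shift [-0.     -0.0196  0.0002] roll -0.0013 dist 0.02 F [0.2 0.1 0.1] w 0.0005 t 17.0 [0.3555 0.1859 0.0802] [ 1.7997e+02 -7.0000e-02 -8.3980e+01]
[ 56.2   5.6 -45.    0.  -39.5 -50.2]
```

View pics/topl.png

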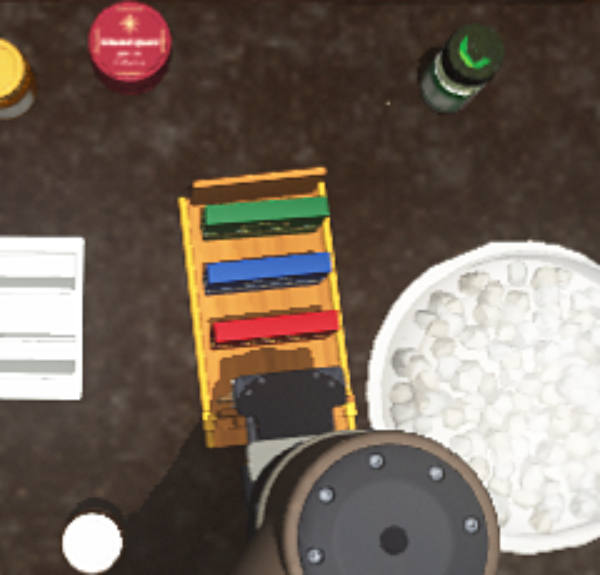

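>>> step_arm --pt "0.0 0 -0.006 0 0" --pt "0.0 0 -0.012 0 0" --pt "0.0 0 -0.018 0 0" --pt "0.0 0 -0.026 0 0" --pt "0.0 0 -0.034 0 0" --newtons 40

```text
time_s: 17.68
tcp_pos: [0.389, 0.1898, 0.0807]
eef_rot: [180.0, 0.1, -84.0]
contact_force: [-8.9, 3.7, 8.3]
gripper_width: 0.0007
```

>>> step_arm --pt "0.0 0 -0.006 0 0" --pt "0.0 0 -0.012 0 0" --pt "0.0 0 -0.018 0 0" --pt "0.0 0 -0.024 0 0" --pt "0.0 0 -0.03 0 0"

```text
time_s: 18.3
tcp_pos: [0.4188, 0.1931, 0.0807]
eef_rot: [180.0, 0.1, -84.0]
contact_force: [-9.7, 4.0, 7.7]
gripper_width: 0.0004
```

```bash
python3 -c "
from h import *
to(.45,.196,.08,-83.9)
for n in ('side',):
  c=capture(n); im=c['image'][90:320,180:420]; cv2.imwrite(f'pics/{n}m.png',cv2.resize(im[:,:,::-1],None,fx=2.5,fy=2.5))
"
```

```text
shift [ 0.0004 -0.0314  0.0007] roll -0.0016 dist 0.031 F [-9.7  4.   7.7] w 0.0004 t 18.3 [0.4188 0.1931 0.0807] [ 1.7999e+02  7.0000e-02 -8.3990e+01]
```

View pics/sidem.png

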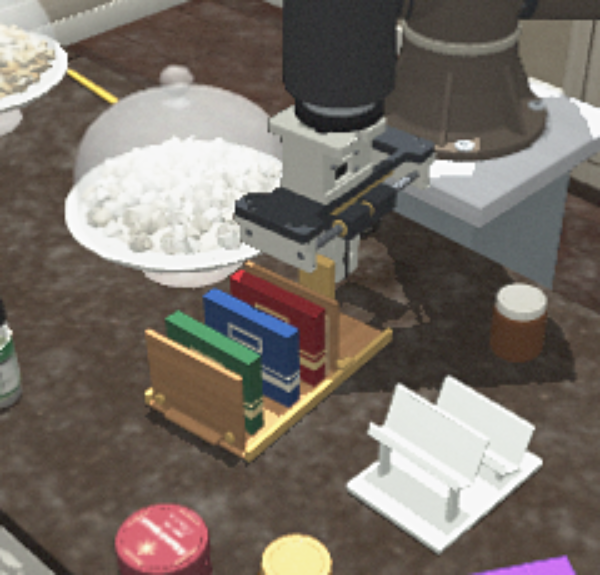

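>>> step_arm --pt "0.0 0 -0.006 0 0" --pt "0.0 0 -0.012 0 0" --pt "0.0 0 -0.018 0 0" --pt "0.0 0 -0.024 0 0" --pt "0.0 0 -0.03 0 0"

```text
time_s: 18.98
tcp_pos: [0.4482, 0.196, 0.0805]
eef_rot: [179.9, 0.0, -84.0]
contact_force: [-9.9, 4.5, 6.7]
gripper_width: 0.0006
```

```bash
python3 -c "
from h import *
to(.476,.199,.08,-83.9)
for n in ('side',):
  c=capture(n); im=c['image'][90:320,180:420]; cv2.imwrite(f'pics/{n}n.png',cv2.resize(im[:,:,::-1],None,fx=2.5,fy=2.5))
"
```

```text
shift [-0.0001 -0.028   0.0005] roll -0.0017 dist 0.028 F [-9.9  4.5  6.7] w 0.0006 t 18.975 [0.4482 0.196  0.0805] [ 1.7994e+02  5.0000e-02 -8.4000e+01]
```

View pics/siden.png

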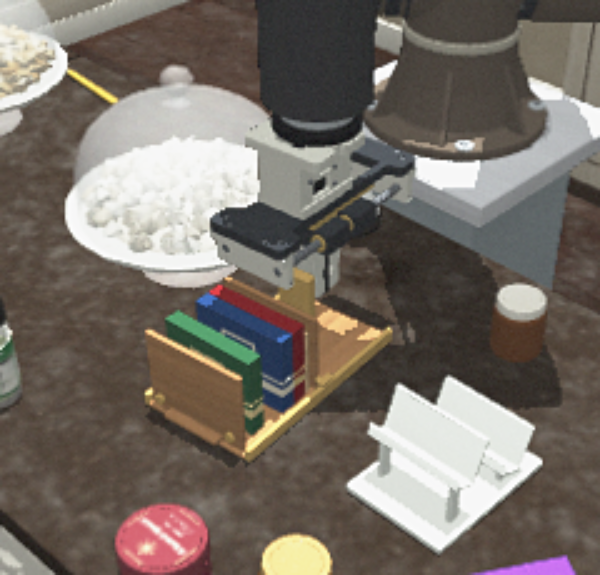

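>>> step_arm --pt "0.0 0 -0.004 0 0" --pt "0.0 0 -0.008 0 0" --pt "0.0 0 -0.012 0 0" --pt "0.0 0 -0.015 0 0"

```text
time_s: 19.52
tcp_pos: [0.463, 0.1976, 0.0805]
eef_rot: [179.9, 0.0, -84.0]
contact_force: [-10.7, 4.5, 7.5]
gripper_width: 0.0006
```

>>> step_arm --pt "0.0 0 -0.002 0 0" --pt "0.0 0 -0.004 0 0" --pt "0.0 0 -0.004 0 0"

```text
time_s: 19.9
tcp_pos: [0.4671, 0.1981, 0.0805]
eef_rot: [180.0, 0.0, -84.0]
contact_force: [-8.9, 4.1, 5.8]
gripper_width: 0.0005
```

```bash
python3 -c "
from h import *
to(.476,.199,.08,-83.9)
for n in ('side',):
  c=capture(n); im=c['image'][130:280,220:370]; cv2.imwrite(f'pics/{n}o.png',cv2.resize(im[:,:,::-1],None,fx=4,fy=4,interpolation=cv2.INTER_CUBIC))
"
```

```text
shift [ 0.     -0.0089  0.0005] roll -0.0016 dist 0.009 F [-8.9  4.1  5.8] w 0.0005 t 19.9 [0.4671 0.1981 0.0805] [ 1.7996e+02  5.0000e-02 -8.3990e+01]
```

View pics/sideo.png

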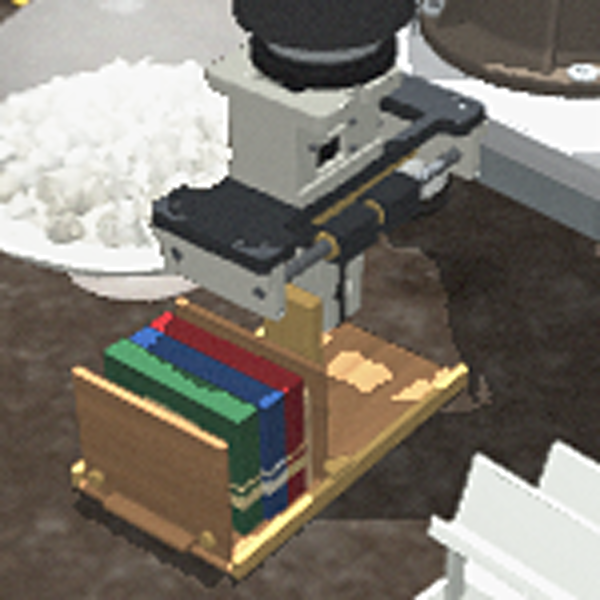

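The row is now together, with a gap still showing between green and the wall (about (150,420)). From here I push in small steps and watch the force.

>>> step_arm --pt "0.0 0 -0.002 0 0" --pt "0.0 0 -0.004 0 0" --pt "0.0 0 -0.004 0 0"

```text
time_s: 20.32
tcp_pos: [0.471, 0.1985, 0.0805]
eef_rot: [179.9, 0.0, -84.0]
contact_force: [-9.2, 4.3, 7.2]
gripper_width: 0.0007
```

>>> step_arm --pt "0.0 0 -0.001 0 0" --pt "0.0 0 -0.002 0 0" --pt "0.0 0 -0.002 0 0"

```text
time_s: 20.7
tcp_pos: [0.4729, 0.1987, 0.0805]
eef_rot: [179.9, 0.0, -84.0]
contact_force: [-10.2, 4.0, 7.6]
gripper_width: 0.0004
```

>>> step_arm --pt "0.0 0 -0.001 0 0" --pt "0.0 0 -0.002 0 0" --pt "0.0 0 -0.002 0 0"

```text
time_s: 21.08
tcp_pos: [0.4748, 0.1989, 0.0805]
eef_rot: [179.9, 0.0, -84.0]
contact_force: [-9.5, 5.6, 6.2]
gripper_width: 0.0003
```

```bash
python3 -c "
from h import *
to(.476,.199,.08,-83.9)
for n in ('side',):
  c=capture(n); im=c['image'][180:280,220:320]; cv2.imwrite(f'pics/{n}p.png',cv2.resize(im[:,:,::-1],None,fx=6,fy=6,interpolation=cv2.INTER_CUBIC))
"
```

```text
shift [ 0.     -0.0012  0.0005] roll -0.0016 dist 0.001 F [-9.5  5.6  6.2] w 0.0003 t 21.075 [0.4748 0.1989 0.0805] [ 1.7994e+02  5.0000e-02 -8.3990e+01]
```

View pics/sidep.png

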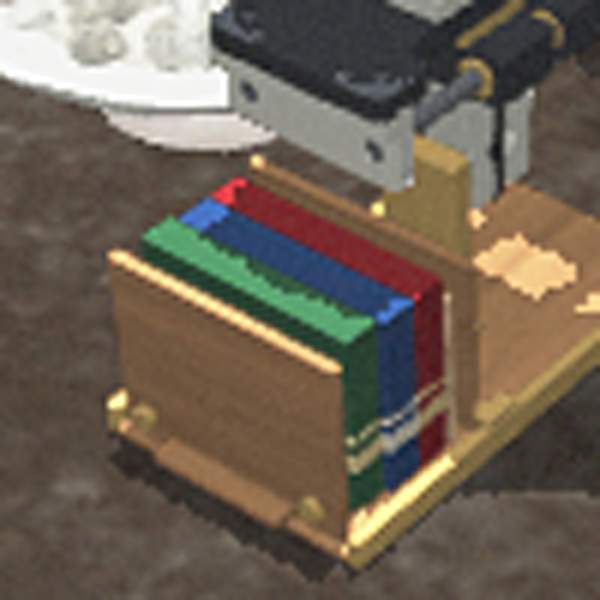

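>>> step_arm --pt "0.0 0 -0.001 0 0" --pt "0.0 0 -0.002 0 0" --pt "0.0 0 -0.002 0 0"

```text
time_s: 21.5
tcp_pos: [0.4768, 0.1991, 0.0805]
eef_rot: [179.9, 0.0, -84.0]
contact_force: [-8.6, 4.8, 6.4]
gripper_width: 0.0006
```

>>> step_arm --pt "0.0 0 -0.001 0 0" --pt "0.0 0 -0.002 0 0" --pt "0.0 0 -0.002 0 0"

```text
time_s: 21.88
tcp_pos: [0.4788, 0.1994, 0.0805]
eef_rot: [179.9, 0.1, -84.0]
contact_force: [-9.7, 4.7, 7.0]
gripper_width: 0.0004
```

```bash
python3 -c "
from h import *
to(.476,.199,.08,-83.9)
for n in ('side',):
  c=capture(n); im=c['image'][180:280,220:320]; cv2.imwrite(f'pics/{n}q.png',cv2.resize(im[:,:,::-1],None,fx=6,fy=6,interpolation=cv2.INTER_CUBIC))
"
```

```text
shift [0.0001 0.0028 0.0005] roll -0.0015 dist 0.003 F [-9.7  4.7  7. ] w 0.0004 t 21.875 [0.4788 0.1994 0.0805] [ 1.7994e+02  5.0000e-02 -8.3990e+01]
```

View pics/sideq.png

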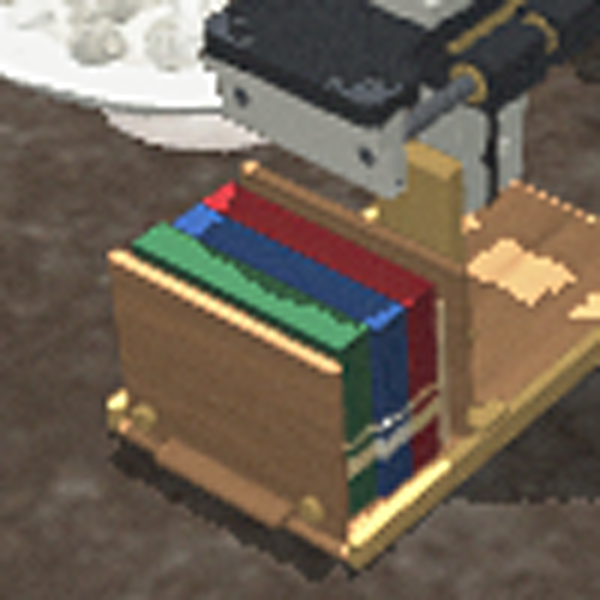

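>>> step_arm --pt "0.0 0 -0.001 0 0" --pt "0.0 0 -0.002 0 0" --pt "0.0 0 -0.002 0 0"

```text
time_s: 22.3
tcp_pos: [0.4808, 0.1996, 0.0805]
eef_rot: [179.9, 0.1, -84.0]
contact_force: [-9.9, 5.1, 6.6]
gripper_width: 0.0001
```

>>> step_arm --pt "0.0 0 -0.001 0 0" --pt "0.0 0 -0.002 0 0" --pt "0.0 0 -0.002 0 0"

```text
time_s: 22.68
tcp_pos: [0.4828, 0.1998, 0.0805]
eef_rot: [179.9, 0.1, -84.0]
contact_force: [-8.4, 4.9, 7.2]
gripper_width: 0.0005
```

```bash
python3 -c "
from h import *
to(.476,.199,.08,-83.9)
for n in ('side',):
  c=capture(n); im=c['image'][180:280,220:320]; cv2.imwrite(f'pics/{n}r.png',cv2.resize(im[:,:,::-1],None,fx=6,fy=6,interpolation=cv2.INTER_CUBIC))
"
```

```text
shift [0.0001 0.0068 0.0005] roll -0.0015 dist 0.007 F [-8.4  4.9  7.2] w 0.0005 t 22.675 [0.4828 0.1998 0.0805] [ 1.7994e+02  5.0000e-02 -8.3990e+01]
```

View pics/sider.png

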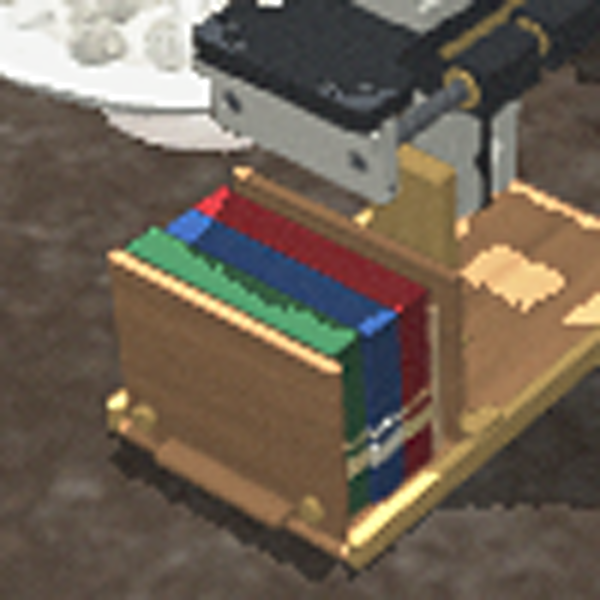

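>>> step_arm --pt "0.0 0 -0.001 0 0" --pt "0.0 0 -0.002 0 0" --pt "0.0 0 -0.002 0 0"

```text
time_s: 23.1
tcp_pos: [0.4847, 0.2, 0.0805]
eef_rot: [179.9, 0.1, -84.0]
contact_force: [-10.6, 5.5, 6.6]
gripper_width: 0.0005
```

>>> step_arm --pt "0.0 0 -0.001 0 0" --pt "0.0 0 -0.001 0 0"

```text
time_s: 23.35
tcp_pos: [0.4855, 0.2001, 0.0805]
eef_rot: [179.9, 0.0, -84.0]
contact_force: [-11.1, 5.0, 7.3]
gripper_width: 0.0
```

>>> step_arm --pt "0.0 0 -0.001 0 0" --pt "0.0 0 -0.001 0 0"

```text
time_s: 23.6
tcp_pos: [0.4864, 0.2002, 0.0805]
eef_rot: [179.9, 0.0, -84.0]
contact_force: [-12.9, 5.6, 7.7]
gripper_width: 0.0004
```

```bash
python3 -c "
from h import *
to(.476,.199,.08,-83.9)
for n in ('side',):
  c=capture(n); im=c['image'][180:280,220:320]; cv2.imwrite(f'pics/{n}s.png',cv2.resize(im[:,:,::-1],None,fx=6,fy=6,interpolation=cv2.INTER_CUBIC))
"
```

```text
shift [0.0001 0.0105 0.0005] roll -0.0015 dist 0.01 F [-12.9   5.6   7.7] w 0.0004 t 23.6 [0.4864 0.2002 0.0805] [ 1.7991e+02  5.0000e-02 -8.3990e+01]
```

View pics/sides.png

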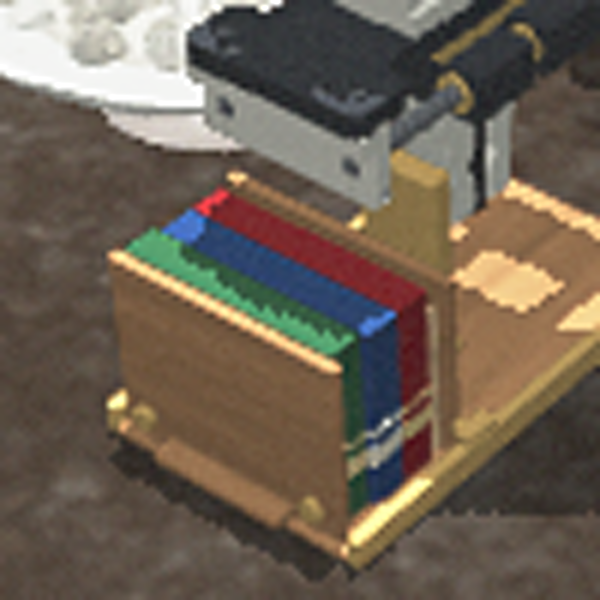

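The cartons have stopped moving and the force is rising, so the wall was reached at about TCP x = 0.484. I'll press on about 2–2.5 mm more.

>>> step_arm --pt "0.0 0 -0.001 0 0" --pt "0.0 0 -0.001 0 0"

```text
time_s: 23.9
tcp_pos: [0.4873, 0.2003, 0.0805]
eef_rot: [179.9, 0.0, -84.0]
contact_force: [-12.2, 6.4, 8.6]
gripper_width: 0.0005
```

>>> step_arm --pt "0.0 0 -0.001 0 0" --pt "0.0 0 -0.001 0 0"

```text
time_s: 24.15
tcp_pos: [0.4881, 0.2004, 0.0805]
eef_rot: [179.9, 0.0, -84.0]
contact_force: [-13.2, 5.2, 9.2]
gripper_width: 0.0004
```

```bash
python3 -c "
from h import *
to(.476,.199,.08,-83.9)
for n in ('side',):
  c=capture(n); im=c['image'][180:280,220:320]; cv2.imwrite(f'pics/{n}t.png',cv2.resize(im[:,:,::-1],None,fx=6,fy=6,interpolation=cv2.INTER_CUBIC))
"
```

```text
shift [0.0001 0.0122 0.0005] roll -0.0016 dist 0.012 F [-13.2   5.2   9.2] w 0.0004 t 24.15 [0.4881 0.2004 0.0805] [ 1.7989e+02  4.0000e-02 -8.3990e+01]
```

View pics/sidet.png

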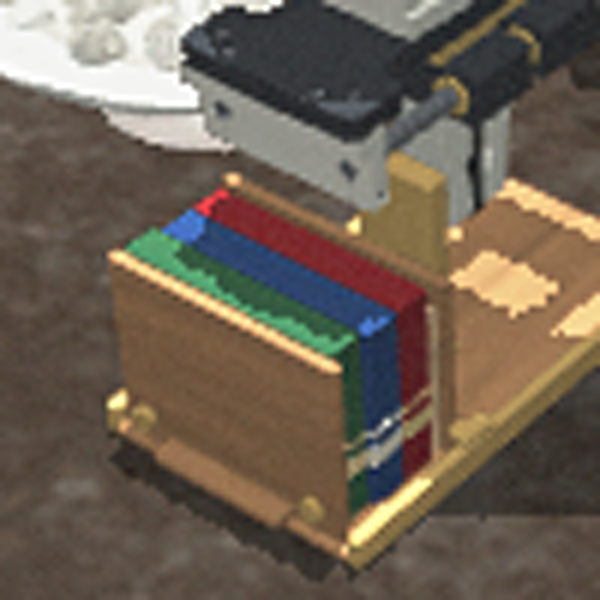

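>>> step_arm --pt "0.0 0 -0.001 0 0" --pt "0.0 0 -0.001 0 0" --pt "0.0 0 -0.001 0 0"

```text
time_s: 24.58
tcp_pos: [0.4888, 0.2004, 0.0805]
eef_rot: [179.9, 0.0, -84.0]
contact_force: [-15.7, 6.3, 10.4]
gripper_width: 0.0003
```

>>> step_arm --pt "0.0 0 0 0 0"

```text
time_s: 24.7
tcp_pos: [0.4888, 0.2004, 0.0805]
eef_rot: [179.9, 0.0, -84.0]
contact_force: [-14.9, 6.7, 10.4]
gripper_width: 0.0002
```

>>> step_arm --pt "0.0 0 0.002 0 0" --pt "0.0 0 0.006 0 0" --pt "0.0 0 0.015 0 0" --pt "0.0 0 0.025 0 0"

```text
time_s: 25.2
tcp_pos: [0.4649, 0.1971, 0.08]
eef_rot: [180.0, -0.0, -84.0]
contact_force: [0.6, -0.5, 0.2]
gripper_width: 0.0006
```

>>> step_arm --pt "0.0 0 0 -0.05 0" --pt "0.0 0 0 -0.1 0" --pt "0.0 0 0.03 -0.16 0" --pt "0.0 0 0.09 -0.2 0" --pt "0.0 0 0.09 -0.2 0"

```text
time_s: 25.82
tcp_pos: [0.3745, 0.1878, 0.2828]
eef_rot: [-179.8, 0.2, -83.9]
contact_force: [1.3, 0.3, -0.4]
gripper_width: 0.0005
```

```bash
python3 -c "
from h import *
to(.36,.19,.3,-83.9)
for n in ('side','top'):
  c=capture(n); W=cloud(c); x0,y0=(210,150) if n=='side' else (290,160)
  im=c['image'][y0:y0+130,x0:x0+130]; cv2.imwrite(f'pics/{n}u.png',cv2.resize(im[:,:,::-1],None,fx=4.5,fy=4.5,interpolation=cv2.INTER_CUBIC))
  for l in ('stop_tab','carton_red','carton_blue','carton_green','cream_jar','spice_jar'):
    print(n,l,[(d['p'],np.round(d['location'],4).tolist()) for d in spotter.tip_of(n,l)])
"
```

```text
shift [-0.0037  0.0141 -0.0172] roll -0.0003 dist 0.023 F [ 1.3  0.3 -0.4] w 0.0005 t 25.825 [0.3745 0.1878 0.2828] [-179.78    0.24  -83.92]
side stop_tab [(0.67, [0.5119, 0.1992, 0.0773])]
side carton_red [(0.8, [0.5625, 0.2019, 0.0036])]
side carton_blue [(0.63, [0.5391, 0.5685, 0.0018]), (0.56, [0.5811, 0.204, 0.0049])]
side carton_green []
side cream_jar [(0.96, [0.3239, 0.3378, -0.0001])]
side spice_jar [(0.92, [0.7007, 0.0383, 0.0001])]
top stop_tab [(0.78, [0.5161, 0.2015, 0.0765])]
top carton_red [(0.78, [0.566, 0.201, 0.006])]
top carton_blue [(0.91, [0.5431, 0.5687, 0.0104]), (0.76, [0.5815, 0.2052, 0.0062])]
top carton_green [(0.86, [0.5931, 0.2081, 0.0057])]
top cream_jar [(0.85, [0.3237, 0.3375, 0.0019]), (0.41, [0.5152, 0.2002, 0.0747])]
top spice_jar [(0.7, [0.7058, 0.0426, 0.0019])]
```

View pics/sideu.png

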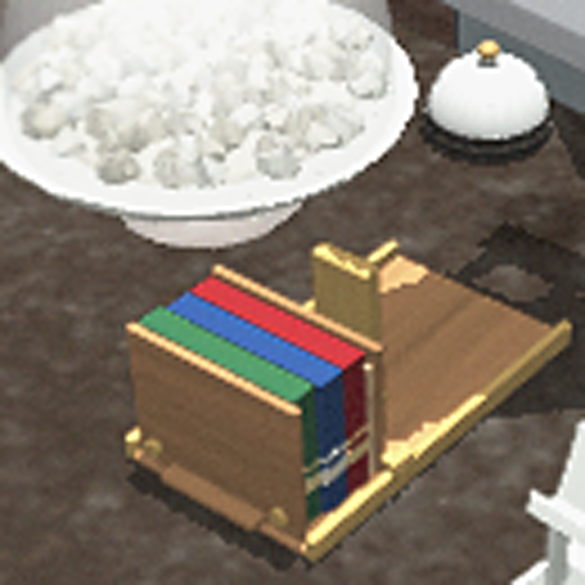

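View pics/topu.png

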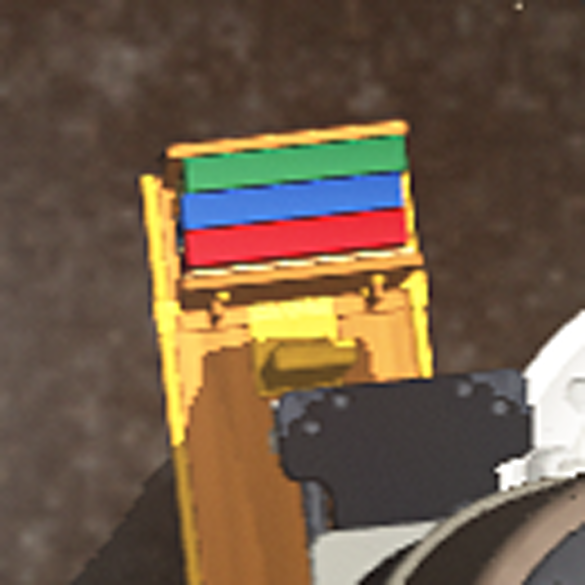

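```bash
python3 -c "
from h import *
print(r.get_state()['contact_force'],workorder.close_job())"
```

```text
the job is handed in; nothing more can be done
[-0.54512669  0.61280683 -1.17291027] None
```

I moved the blue carton and then the red one into the rack beside the green one. I then pushed the stop by its brass tab until the row was tight against the wall, backed off and handed the job in at about 26 s of the 72 s allowed.

**Pressing the stop:**
- The row met the wall at about TCP x = 0.484 m. I pressed on about 4.5 mm more.
- The push force along x rose from about 9.5 N to about 15 N. That matches the sprung face being pressed in roughly 4.5–6 mm.
- There was no force spike, so I saw no sign that the cartons were crushed.

**Last checks, arm clear of everything:**
- **Row:** both cameras show green, blue and red upright and flush between the wall and the stop.
- **Squeeze:** the located tab-to-red spacing was about 50 mm, against 58 mm with the face fully out. This means the face stayed pressed in after release.
- **Jars:** the white-lidded jar and the sprinkle jar were located within a few mm of where they started.
- **Purple look-alike:** located within a few mm of where it started.

**Not settled:**
- The 50 mm spacing implies about 8 mm of compression, more than the 6 mm possible. I put that down to the few-mm error of the networks, so the exact depth rests on the push distance and force.
- The side camera's network missed the green carton in the final picture, but it shows clearly in both images.

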